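# Roll the film-press roller up over the phone to its rest

### The job

Press the protective film onto the phone: with your fingertips push the loose roller slowly up the sloping bed, over the phone, until it tips over the crest and lies in its rest fully against the stop bar at the top. Keep it rolling on the bed: do not lift it, and do not let it get away and run back down. Then let go, leaving the carton, the vial and the screwdriver alone.

Things in the scene. Friction and masses are not known exactly. Their poses are not given: they have to be found in the camera images.
- bed: film press: fixed black bed 325 x 116 mm, bright aluminium rail on each long side, a phone (dark screen) flush in its slope. Origin: on the bench (z = 0) on the centre line. x points uphill, level; y across; z up. Rails: inner faces at y = +-50 mm, 8 mm thick, tops 10 mm above the bed surface. Level lower end, 12 mm above the bench, from bed x = -195 to -85 mm
- bed_foot (a point): middle of the top of the foot bar, 8 mm thick, standing 8 mm above the level lower end, at bed x = -189 mm, z = 20 mm
- bed_ramp (a point): where the level lower end (12 mm high) turns into the slope, on the surface and centre line: bed x = -85 mm. The slope rises at 8 degrees to the crest; let go anywhere on it, the roller rolls back freely
- bed_crest (a point): the crest at the top of the slope, on the surface and centre line: bed x = +75 mm, z = 34.5 mm. Beyond it the rest falls at 10 degrees to the stop bar
- bed_stop (a point): middle of the upper edge of the stop bar's face: bed x = +116 mm, 65 mm above the bench; the bar is 14 mm thick, as wide as the bed
- bed_home (a point): where the roller's centre is when it lies home in the rest against the stop: bed x = +91 mm, z = 57 mm; it stays there by itself
- roller: pressing roller: polished, low-friction light grey cylinder with steel end faces, 50 mm diameter, 94 mm long, 0.3 to 0.55 kg, loose. Origin: its centre; y is its axis (x and z turn as it rolls). Starts at rest across the bed's level lower end, centre 37 mm above the bench. Keep its centre above bed x = -150 mm (it meets the foot bar at -166 mm) and its speed under 0.3 m/s
- carton: bystander: a closed white carton 150 x 80 x 35 mm lying near the bed, origin at the centre of its underside
- vial: bystander: a small amber bottle with a black cap, 32 mm diameter, about 65 mm tall, standing near the bed, origin at the centre of its underside
- driver: bystander: a small black-handled screwdriver about 160 mm long lying near the bed, origin near its middle on its underside
There are look-alikes about, which are no part of the job. Several things have the shape of the roller; the one meant has the colours described above.

How it is judged:
On the way, in this order (a step that is already met when the one before it is completed fails the run):
1. the roller is on the middle of the slope, on the phone (x of roller in the frame of bed between -0.03 and 0.06 m and contact force between roller and bed above 0.3 N), for 0.1 s.
2. the roller lies in the rest against the stop (x of roller in the frame of bed above 0.088 m and z of roller in the frame of bed below 0.06 m), for 0.2 s.
At the end, for the whole second after the job is handed in: the roller lies at rest between the rails in the top rest, its centre within 4 mm of home (bed x = 91 mm, z = 57 mm) and its axis within 0.06 rad of across the bed (x of roller in the frame of bed between 0.087 and 0.095 m and z of roller in the frame of bed between 0.053 and 0.06 m and angle between the y axis of roller and the y axis of bed, either way round below 0.06 rad and linear speed of roller below 0.02 m/s); the robot touches nothing.
It fails at once if the roller got away: it moved faster than 0.3 m/s (linear speed of roller above 0.3 m/s).
It fails at once if the roller ran back to the foot of the bed (centre below bed x = -150 mm) (x of roller in the frame of bed below -0.15 m).
It fails at once if the roller was lifted off the bed (about 10 mm or more) (z of roller in the frame of bed above 0.07 m or (z of roller in the frame of bed above 0.063 m and x of roller in the frame of bed below 0.03 m) or (z of roller in the frame of bed above 0.055 m and x of roller in the frame of bed below -0.03 m)).
It fails at once if a bystander was moved more than 15 mm (distance of any of carton, vial, driver from where it was at the start of the episode above 0.015 m).
It also fails if it takes over 40 s, if anything falls off the work surface, if the arm or the gripper's body presses on something with over 40 N, if the wrist force passes 120 N, or if a joint passes its speed limit or range.

### The arm

A 6-joint arm with a two-finger parallel gripper is mounted at the origin on the work surface. World frame = base frame: x ahead of the robot, y to its left, z up, the work surface at z = 0. Lengths are in m, angles in rad, forces in N, time in s.
With the tool pointing down it reaches from about 0.35 to 0.925 m from the base axis. Payload 6.4 kg.
Tool frame: the origin (TCP) lies midway between the tips of the shut fingers; the grasp point (between the pads) lies 19 mm behind it (r.pinch_z is the distance from the TCP to the grasp point, in m); z points along the fingers, y is the direction in which the jaws open and shut (so a half turn about z gives the same grasp; the last joint's range is limited). The gripper opens to 85 mm and grips with 20 to 120 N. Pads are 22 mm wide; open, the fingers measure 114 mm over their backs; the gripper's body (76 mm by 85 mm) begins 54 mm behind the grasp point. The pads swing forward as they close: fully open they stand 13 mm farther back than shut.
Start: joints at [1.101, 0.245, 1.558, -0, 1.339, -0.174], TCP at [0.189, 0.622, 0.206] pointing down, gripper open.
Joint ranges: [-3.13, 3.13], [-1.02, 2.26], [0.13, 2.54], [-0.95, 4.09], [0.21, 2.88], [-2.74, 2.74]. Speed limits (rad/s): [2.57, 2.57, 3.14, 3.14, 3.14, 3.14].

### API

Orientations are given as a unit quaternion [w, x, y, z].
In Python, from rig import readout, viewer, job_done, r gives the robot as it stands. The module is installed in compiled form; this text tells all that it offers.
- The arm moves only by the tool jog_arm, never from a script. Its argument "targets" is a list of rows, each an object of numbers: "jaw": the finger opening in mm, from 0 to 85.4; "tx", "ty", "tz": the shift along the tool's x, y, z in mm; "rx", "ry", "rz": the turn, a rotation vector about the tool's x, y, z in rad. A call has 1 to 20 rows; each row shifts and turns the pose as measured when the row begins, along the tool's axes as they then stand; what a row does not reach is not made up. A row lasts 1/12 s, in which the tool goes at most 41.7 mm and 7.16 degrees, less where a joint would pass 70% of its speed; a pose out of reach is approached as far as the arm can. A call is refused whole if a number of a shift passes 41.7 or a number of a turn 0.125, either way. A call with a gripper value outside its range is refused whole. The fingers move at their own pace and stop on an object; "force" is the grip in N (left out, the last holds). Time passes only in rows, so rows that do not move let the fingers close. It gives the time, the measured TCP pose, the force and the opening at its end, in the units of the state.
- readout.get_state(): the state, without advancing time (a new reading comes with each control period).
- viewer.get_image(name): name is "side" or "top" or "wrist"; returns a dict with "color" (384x512x3 uint8, red, green, blue), "range_z" (384x512 float32, m along the optical axis (not along the pixel's ray), 0 where there is no reading), "fx", "fy", "cx", "cy" (pixels), "k1" (the pictures are not rectified: a ray, as slopes to the right and down, at radius r is drawn at 1 + k1 r^2 times it, then the intrinsics apply), "rvec" (rotation vector, rad) and "tvec" (3), from world to camera coordinates, as OpenCV has them. Camera axes: x right, y down, z forward; pixel columns grow to the right and rows downward; lengths in m; the calibration is good to about 2 mm. A picture is of the moment at which its call begins.
- job_done(): hands the job in, once; it reports no verdict.
The state is a dict: "time_s": time; "joint_pos": joint angles; "qvel": joint speeds; "effort": joint torques, N m; "tcp_pos": TCP position; "eef_rot": TCP orientation; "force": force on the tool from outside, world axes, zero at the start; "torque": the same for the moment, N m; "grip_width": finger opening in m.
Only numpy, scipy, OpenCV 4.12 (cv2) and the standard library are available. Lean on these libraries where they do the work, as an engineer would, in place of code of your own. Each camera call takes 0.05 s, during which the arm holds its last target. There are 200 camera calls.

## Working session

There is one attempt and no reset: what is moved stays moved. The work goes in short steps, Python scripts to look and compute and a tool call to move; the robot and the scene stay as the last step left them, time stands still between calls to the robot, and variables do not carry over. Pictures are saved under pics/ and viewed, about 8 in all and at most 12, crops included, and the job is handed in when it is done.

Besides the shell and the picture viewer there is one more tool, called after ">>>" in YAML: its name, and indented under it one key for each argument. jog_arm: Moves the arm, as the interface text tells. Its arguments: {"type":"object","properties":{"targets":{"type":"array","items":{"type":"object","properties":{"jaw":{"type":"number"},"tx":{"type":"number"},"ty":{"type":"number"},"tz":{"type":"number"},"rx":{"type":"number"},"ry":{"type":"number"},"rz":{"type":"number"}}}},"force":{"type":"number"}},"required":["targets"]}

```bash
mkdir -p pics
cat > h.py <<'E'
import numpy as np, cv2
from rig import readout, viewer, job_done, r
def cam(n):
    d=viewer.get_image(n); d['R']=cv2.Rodrigues(np.array(d['rvec'],float))[0]; d['t']=np.array(d['tvec'],float).reshape(3)
    d['K']=np.array([[d['fx'],0,d['cx']],[0,d['fy'],d['cy']],[0,0,1.]]); d['D']=np.array([d['k1'],0,0,0,0.]); return d
def rays(d,px):
    # inverts (1+k1 r^2) model
    return cv2.undistortPointsIter(np.array(px,float).reshape(-1,1,2),d['K'],d['D'],None,None,(3,50,1e-10)).reshape(-1,2)
def onplane(d,px,z):
    n=rays(d,px); v=np.c_[n,np.ones(len(n))]@d['R']; o=-d['R'].T@d['t']
    return o+v*((z-o[2])/v[:,2])[:,None]
def depthpt(d,px):
    n=rays(d,px); p=np.array(px,int).reshape(-1,2); z=d['range_z'][p[:,1],p[:,0]]
    return (np.c_[n,np.ones(len(n))]*z[:,None]-d['t'])@d['R']
def proj(d,P):
    return cv2.projectPoints(np.array(P,float).reshape(-1,1,3),np.array(d['rvec'],float),d['t'],d['K'],d['D'])[0].reshape(-1,2)
def save(d,name,crop=None,s=1):
    im=d['color'][:,:,::-1]
    if crop: a,b,c,e=crop; im=im[b:e,a:c]
    cv2.imwrite('pics/'+name,cv2.resize(im,None,fx=s,fy=s,interpolation=cv2.INTER_CUBIC))
E
python3 - <<'E'
from h import *
for n in('top','side'):
    d=cam(n); save(d,n+'0.png',None,1.5); print(n,-d['R'].T@d['t'],d['R'][2],d['fx'],d['k1'])
print(readout.get_state())
E
```

```text
top [ 0.47945509 -0.04766334  0.78253077] [ 0.20678963  0.04273997 -0.97745145] 347.2612162472048 -0.015073887871523105
side [ 0.48622424 -0.44778299  0.60774425] [ 0.15693841  0.61503061 -0.77272743] 368.52300785082025 -0.08636328972019922
{'time_s': 0.1, 'joint_pos': array([ 1.10089363e+00,  2.45782462e-01,  1.55891927e+00,  9.24860885e-06,
        1.33871570e+00, -1.74085402e-01]), 'qvel': array([-0.00139275, -0.00295441, -0.00115497, -0.00268985,  0.00051272,
        0.00010473]), 'effort': array([ 8.69745782e-04, -4.30674398e+01, -3.27129579e+01, -8.80234552e-06,
        2.82049361e-03,  2.01433025e-06]), 'tcp_pos': array([0.18921358, 0.62126317, 0.20545151]), 'eef_rot': array([-2.93002071e-04,  1.47370934e-01,  9.89080874e-01, -8.64075463e-04]), 'force': array([-0.41276597,  0.54084321,  0.01821416]), 'torque': array([0.01056516, 0.00631339, 0.01889051]), 'grip_width': 0.08551235561353462}
```

View pics/top0.png

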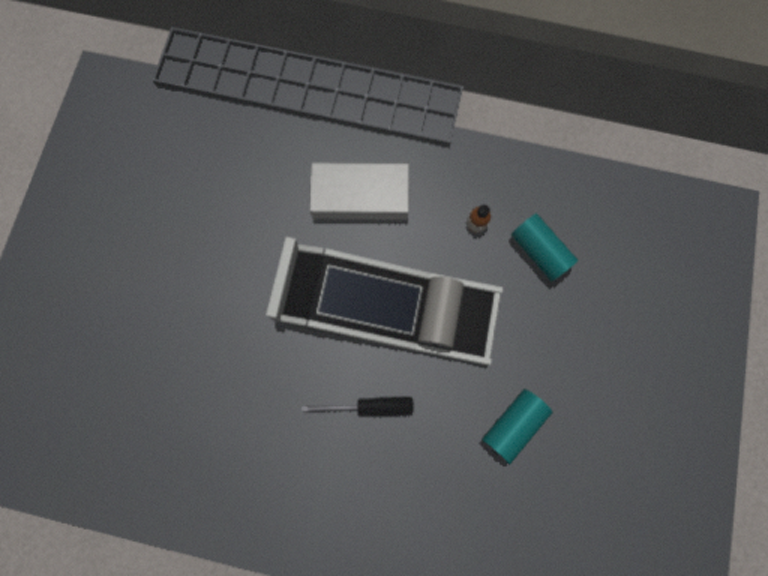

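View pics/side0.png

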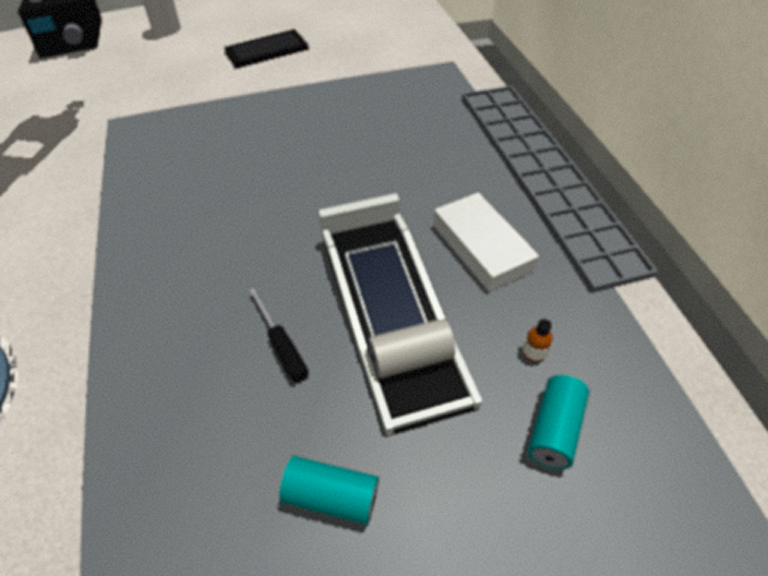

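The top view shows the light grey roller at (441,312) on the bed, between the foot bar on the right and the phone at (370,300). The stop bar is at (282,278). The side view shows the roller at (412,348). Possible mix-ups are the two teal cylinders, at top (545,247) and (518,426), and side (560,420) and (328,490). Only the grey one fits the description. Next I'll take a close crop to choose and to measure corners.

Run:
```python
from h import *
a=cam('top');b=cam('side')
c1=a['color'][155:250,170:345,::-1]; c2=b['color'][120:295,205:325,::-1]
i1=cv2.resize(c1,None,fx=4,fy=4,interpolation=cv2.INTER_CUBIC); cv2.imwrite('pics/tc.png',i1)
for x in range(0,700,100): cv2.putText(i1,str(170+x//4),(x,10),0,.4,(0,255,255))
# depth profile along bed centre line (rough) for check
P=depthpt(a,[(334,217),(194,186),(184,185),(292,207),(240,200)]);print(P.round(4))
cv2.imwrite('pics/tc.png',i1)
```

```text
[[ 0.6214 -0.205   0.0027]
 [ 0.6159  0.1165  0.0276]
 [ 0.6067  0.1299  0.064 ]
 [ 0.6119 -0.1032  0.0615]
 [ 0.6082  0.0095  0.0259]]
```

View pics/tc.png

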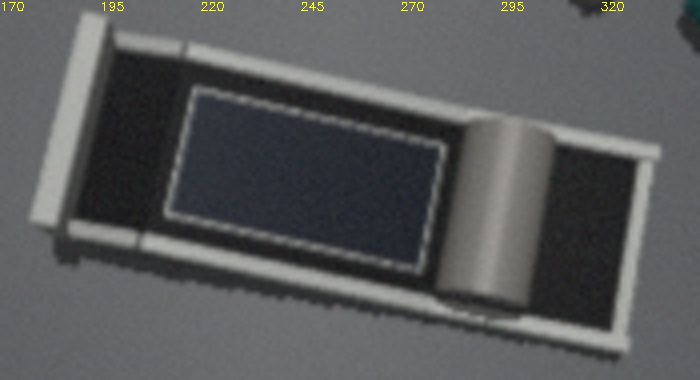

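Run:
```python
from h import *
a=cam('top')
f=lambda L:[(170+x/4-.375,155+y/4-.375) for x,y in L]
S=onplane(a,f([(108,18),(56,228),(83,13),(30,222)]),.065)
F=onplane(a,f([(660,148),(628,352)]),.022)
C=onplane(a,f([(184,52),(139,237)]),.0445)
R=onplane(a,f([(465,120),(438,292),(555,135),(528,308)]),.037)
for n,Q in zip('SFCR',(S,F,C,R)): print(n,Q.round(4).tolist())
print('widths',np.linalg.norm(S[0]-S[1]),np.linalg.norm(S[0]-S[2]),np.linalg.norm(F[0]-F[1]),np.linalg.norm(C[0]-C[1]))
sm=S[:2].mean(0);fm=F.mean(0);cm=C.mean(0);rm=R.mean(0)
u=(sm-fm)[:2];L=np.linalg.norm(u);u/=L
w=(S[1]-S[0])[:2];w2=(F[1]-F[0])[:2]
print('L(expect .311)',L,'yaw',np.arctan2(u[1],u[0]),'perp yaws',np.arctan2(w[1],w[0])+0,np.arctan2(w2[1],w2[0]))
o=sm[:2]-.116*u;o2=fm[:2]+.195*u
print('origin',o,o2,'crest x (0.075)',(cm[:2]-(o+o2)/2)@u)
om=(o+o2)/2;v=np.array([-u[1],u[0]])
for q in list(R)+[rm]: print('roller bed',((q[:2]-om)@u).round(4),((q[:2]-om)@v).round(4))
```

```text
S [[0.6678, 0.1182, 0.065], [0.5514, 0.1154, 0.065], [0.6675, 0.132, 0.065], [0.5514, 0.1295, 0.065]]
F [[0.6746, -0.1925, 0.022], [0.5592, -0.1952, 0.022]]
C [[0.6636, 0.0771, 0.0445], [0.5587, 0.0755, 0.0445]]
R [[0.6623, -0.082, 0.037], [0.5664, -0.087, 0.037], [0.665, -0.1319, 0.037], [0.5687, -0.1358, 0.037]]
widths 0.11638624819461678 0.013855222748273386 0.1154664112462729 0.10492690328989378
L(expect .311) 0.3107420232699342 yaw 1.5942520314844582 perp yaws -3.117930963881716 -3.1177868824899777
origin [0.61229986 0.00082084] [0.6122938  0.00107875] crest x (0.075) 0.07535222270558352
roller bed -0.0841 -0.048
roller bed -0.0869 0.048
roller bed -0.1341 -0.0496
roller bed -0.1357 0.0468
roller bed -0.1102 -0.0007
```

Sizes check out: length 310.7 mm (311 expected), stop bar 116 mm wide, crest at x = 75 mm. The bed origin is (0.6123, 0.001) and uphill yaw is 1.594. The roller is at bed x ≈ -0.110, square to the bed. My plan is to point tool x uphill and part the fingers across the roller, set to 50 mm so they fit inside the rails. First I'll turn the tool about its z axis.

>>> jog_arm:
  targets:
    - {"jaw": 50, "rz": 0.105}
    - {"rz": 0.105, "jaw": 50}
    - {"rz": 0.105, "jaw": 50}
    - {"rz": 0.105, "jaw": 50}
    - {"rz": 0.105, "jaw": 50}
    - {"rz": 0.105, "jaw": 50}
    - {"rz": 0.105, "jaw": 50}
    - {"rz": 0.105, "jaw": 50}
    - {"rz": 0.105, "jaw": 50}
    - {"rz": 0.105, "jaw": 50}
    - {"rz": 0.105, "jaw": 50}
    - {"rz": 0.105, "jaw": 50}

```text
invalid input at $.targets[0]: expected keys jaw, tx, ty, tz, rx, ry, rz
```

```bash
cat >> h.py <<'E'
from scipy.spatial.transform import Rotation as Ro
O=np.array([.6123,.001]);Y=1.5943;U=np.array([np.cos(Y),np.sin(Y)]);V=np.array([-U[1],U[0]])
B=np.c_[np.r_[U,0],np.r_[V,0],[0,0,1]]
def st():
    s=readout.get_state();w,x,y,z=s['eef_rot'];T=Ro.from_quat([x,y,z,w]).as_matrix()
    p=s['tcp_pos'];b=B.T@(p-np.r_[O,0])
    print('t',round(s['time_s'],2),'bed tcp mm',(b*1e3).round(1),'grip',round(s['grip_width']*1e3,1),'F',(B.T@s['force']).round(1))
    W=B@np.diag([1,-1,-1.]); print('turn needed rxyz',Ro.from_matrix(T.T@W).as_rotvec().round(4)); return T,b
E
python3 - <<'E'
from h import *
T,b=st()
print('shift tool mm to (-158,0,100):',(T.T@B@(np.array([-.158,0,.100])-b)*1e3).round(1))
E
```

```text
t 0.25 bed tcp mm [630.3 408.3 206. ] grip 85.9 F [1.  1.2 0.3]
turn needed rxyz [-9.0000e-04  4.0000e-04  1.2515e+00]
shift tool mm to (-158,0,100): [-635.1 -620.2  106.4]
```

>>> jog_arm:
  targets:
    - {"jaw": 50, "tx": 0, "ty": 0, "tz": 0, "rx": 0, "ry": 0, "rz": 0.105}
    - {"jaw": 50, "tx": 0, "ty": 0, "tz": 0, "rx": 0, "ry": 0, "rz": 0.105}
    - {"jaw": 50, "tx": 0, "ty": 0, "tz": 0, "rx": 0, "ry": 0, "rz": 0.105}
    - {"jaw": 50, "tx": 0, "ty": 0, "tz": 0, "rx": 0, "ry": 0, "rz": 0.105}
    - {"jaw": 50, "tx": 0, "ty": 0, "tz": 0, "rx": 0, "ry": 0, "rz": 0.105}
    - {"jaw": 50, "tx": 0, "ty": 0, "tz": 0, "rx": 0, "ry": 0, "rz": 0.105}
    - {"jaw": 50, "tx": 0, "ty": 0, "tz": 0, "rx": 0, "ry": 0, "rz": 0.105}
    - {"jaw": 50, "tx": 0, "ty": 0, "tz": 0, "rx": 0, "ry": 0, "rz": 0.105}
    - {"jaw": 50, "tx": 0, "ty": 0, "tz": 0, "rx": 0, "ry": 0, "rz": 0.105}
    - {"jaw": 50, "tx": 0, "ty": 0, "tz": 0, "rx": 0, "ry": 0, "rz": 0.105}
    - {"jaw": 50, "tx": 0, "ty": 0, "tz": 0, "rx": 0, "ry": 0, "rz": 0.105}
    - {"jaw": 50, "tx": 0, "ty": 0, "tz": 0, "rx": 0, "ry": 0, "rz": 0.105}

```text
time_s: 1.25
tcp_pos: [0.1886, 0.6201, 0.2033]
eef_rot: [0.001, 0.723, 0.691, -0.003]
force: [0.1, -0.2, -1.0]
grip_width: 0.0495
```

>>> jog_arm:
  targets:
    - {"jaw": 50, "tx": -38, "ty": 20, "tz": 0, "rx": 0, "ry": 0, "rz": 0}
    - {"jaw": 50, "tx": -38, "ty": 20, "tz": 0, "rx": 0, "ry": 0, "rz": 0}
    - {"jaw": 50, "tx": -38, "ty": 20, "tz": 0, "rx": 0, "ry": 0, "rz": 0}
    - {"jaw": 50, "tx": -38, "ty": 20, "tz": 0, "rx": 0, "ry": 0, "rz": 0}
    - {"jaw": 50, "tx": -38, "ty": 20, "tz": 0, "rx": 0, "ry": 0, "rz": 0}
    - {"jaw": 50, "tx": -38, "ty": 20, "tz": 0, "rx": 0, "ry": 0, "rz": 0}
    - {"jaw": 50, "tx": -38, "ty": 20, "tz": 0, "rx": 0, "ry": 0, "rz": 0}
    - {"jaw": 50, "tx": -38, "ty": 20, "tz": 0, "rx": 0, "ry": 0, "rz": 0}
    - {"jaw": 50, "tx": -38, "ty": 20, "tz": 0, "rx": 0, "ry": 0, "rz": 0}
    - {"jaw": 50, "tx": -38, "ty": 20, "tz": 0, "rx": 0, "ry": 0, "rz": 0}
    - {"jaw": 50, "tx": -38, "ty": 20, "tz": 0, "rx": 0, "ry": 0, "rz": 0}
    - {"jaw": 50, "tx": -38, "ty": 20, "tz": 0, "rx": 0, "ry": 0, "rz": 0}
    - {"jaw": 50, "tx": -38, "ty": 20, "tz": 0, "rx": 0, "ry": 0, "rz": 0}
    - {"jaw": 50, "tx": -38, "ty": 20, "tz": 0, "rx": 0, "ry": 0, "rz": 0}
    - {"jaw": 50, "tx": -38, "ty": 20, "tz": 0, "rx": 0, "ry": 0, "rz": 0}
    - {"jaw": 50, "tx": -38, "ty": 20, "tz": 0, "rx": 0, "ry": 0, "rz": 0}

```text
time_s: 2.58
tcp_pos: [0.4689, 0.0152, 0.2042]
eef_rot: [0.003, 0.72, 0.694, -0.0]
force: [1.0, 0.8, 0.5]
grip_width: 0.05
```

Run:
```python
from h import *
T,b=st()
print('shift tool mm to (-158,0,100):',(T.T@B@(np.array([-.158,0,.100])-b)*1e3).round(1))
```

```text
t 2.58 bed tcp mm [ 17.6 143.  204.2] grip 50.0 F [ 0.8 -1.   0.5]
turn needed rxyz [ 0.0038  0.0041 -0.0599]
shift tool mm to (-158,0,100): [-166.3  152.8  105.5]
```

>>> jog_arm:
  targets:
    - {"jaw": 50, "tx": -28, "ty": 25, "tz": 8, "rx": 0.001, "ry": 0.001, "rz": -0.012}
    - {"jaw": 50, "tx": -28, "ty": 25, "tz": 8, "rx": 0.001, "ry": 0.001, "rz": -0.012}
    - {"jaw": 50, "tx": -28, "ty": 25, "tz": 8, "rx": 0.001, "ry": 0.001, "rz": -0.012}
    - {"jaw": 50, "tx": -28, "ty": 25, "tz": 8, "rx": 0.001, "ry": 0.001, "rz": -0.012}
    - {"jaw": 50, "tx": -28, "ty": 25, "tz": 8, "rx": 0, "ry": 0, "rz": -0.012}
    - {"jaw": 50, "tx": -28, "ty": 22, "tz": 8, "rx": 0, "ry": 0, "rz": 0}
    - {"jaw": 50, "tx": 0, "ty": 0, "tz": 0, "rx": 0, "ry": 0, "rz": 0}

```text
time_s: 3.17
tcp_pos: [0.6221, -0.172, 0.155]
eef_rot: [0.002, 0.701, 0.713, 0.001]
force: [-0.7, -0.8, -0.2]
grip_width: 0.0503
```

Run:
```python
from h import *
T,b=st()
print('shift tool mm to (-158,0,20):',(T.T@B@(np.array([-.158,0,.020])-b)*1e3).round(1))
d=cam('wrist');save(d,'w1.png',None,1.2)
```

```text
t 3.17 bed tcp mm [-173.2   -5.7  155. ] grip 50.3 F [-0.8  0.8 -0.2]
turn needed rxyz [ 0.0041  0.0019 -0.0071]
shift tool mm to (-158,0,20): [ 15.4  -6.4 134.9]
```

View pics/w1.png

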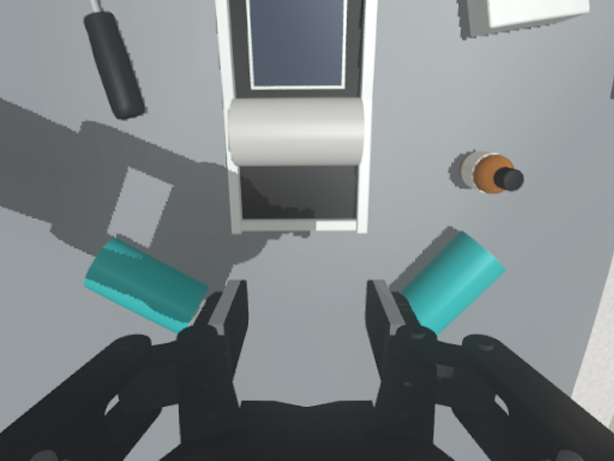

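The wrist view shows the grey roller at (297,130), square between the rails with the foot bar below it at (300,225). The fingers are centred on the bed. I'll move above the gap and go down.

>>> jog_arm:
  targets:
    - {"jaw": 50, "tx": 15, "ty": -6, "tz": 0, "rx": 0.004, "ry": 0.002, "rz": -0.007}
    - {"jaw": 50, "tx": 2, "ty": -1, "tz": 20, "rx": 0, "ry": 0, "rz": 0}
    - {"jaw": 50, "tx": 0, "ty": 0, "tz": 25, "rx": 0, "ry": 0, "rz": 0}
    - {"jaw": 50, "tx": 0, "ty": 0, "tz": 25, "rx": 0, "ry": 0, "rz": 0}
    - {"jaw": 50, "tx": 0, "ty": 0, "tz": 20, "rx": 0, "ry": 0, "rz": 0}
    - {"jaw": 50, "tx": 0, "ty": 0, "tz": 0, "rx": 0, "ry": 0, "rz": 0}

```text
time_s: 3.72
tcp_pos: [0.611, -0.1426, 0.0681]
eef_rot: [0.001, 0.696, 0.718, 0.002]
force: [-0.1, -0.4, -0.7]
grip_width: 0.0498
```

Run:
```python
from h import *
T,b=st()
print('shift tool mm to (-158,0,20):',(T.T@B@(np.array([-.158,0,.020])-b)*1e3).round(1))
```

```text
t 3.72 bed tcp mm [-143.5    4.6   68.1] grip 49.8 F [-0.4  0.1 -0.7]
turn needed rxyz [ 0.0039 -0.0016  0.0077]
shift tool mm to (-158,0,20): [-14.6   4.3  48.1]
```

>>> jog_arm:
  targets:
    - {"jaw": 50, "tx": -7, "ty": 2, "tz": 0, "rx": 0.004, "ry": 0, "rz": 0.007}
    - {"jaw": 50, "tx": -5, "ty": 1, "tz": 0, "rx": 0, "ry": 0, "rz": 0}
    - {"jaw": 50, "tx": 0, "ty": 0, "tz": 0, "rx": 0, "ry": 0, "rz": 0}
    - {"jaw": 50, "tx": 0, "ty": 0, "tz": 0, "rx": 0, "ry": 0, "rz": 0}

```text
time_s: 4.05
tcp_pos: [0.6149, -0.1517, 0.0734]
eef_rot: [0.001, 0.697, 0.717, 0.001]
force: [0.4, -0.9, 0.1]
grip_width: 0.05
```

Run:
```python
from h import *
T,b=st()
print('shift tool mm to (-158,0,20):',(T.T@B@(np.array([-.158,0,.020])-b)*1e3).round(1))
```

```text
t 4.05 bed tcp mm [-152.7    1.    73.4] grip 50.0 F [-0.9 -0.4  0.1]
turn needed rxyz [ 0.0035 -0.      0.0048]
shift tool mm to (-158,0,20): [-5.3  0.8 53.4]
```

>>> jog_arm:
  targets:
    - {"jaw": 50, "tx": -3, "ty": 0, "tz": 14, "rx": 0.003, "ry": 0, "rz": 0.004}
    - {"jaw": 50, "tx": -2, "ty": 0, "tz": 14, "rx": 0, "ry": 0, "rz": 0}
    - {"jaw": 50, "tx": 0, "ty": 0, "tz": 12, "rx": 0, "ry": 0, "rz": 0}
    - {"jaw": 50, "tx": 0, "ty": 0, "tz": 6, "rx": 0, "ry": 0, "rz": 0}
    - {"jaw": 50, "tx": 0, "ty": 0, "tz": 0, "rx": 0, "ry": 0, "rz": 0}
    - {"jaw": 50, "tx": 0, "ty": 0, "tz": 0, "rx": 0, "ry": 0, "rz": 0}

```text
time_s: 4.55
tcp_pos: [0.6165, -0.1584, 0.0248]
eef_rot: [0.002, 0.699, 0.715, 0.001]
force: [0.1, -0.2, 0.0]
grip_width: 0.05
```

Run:
```python
from h import *
T,b=st()
print('shift tool mm to (-158,0,22):',(T.T@B@(np.array([-.158,0,.022])-b)*1e3).round(1))
d=cam('side');save(d,'s1.png',(220,130,340,290),3.5)
```

```text
t 4.55 bed tcp mm [-159.4   -0.5   24.8] grip 50.0 F [-0.2 -0.1  0. ]
turn needed rxyz [ 0.0036  0.0015 -0.0007]
shift tool mm to (-158,0,22): [ 1.4 -0.5  2.8]
```

View pics/s1.png

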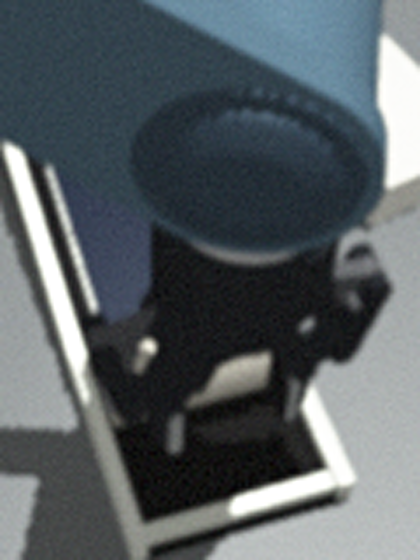

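The side crop shows both fingertips, at (175,435) and (290,400), inside the rails behind the roller and clear of the foot bar. I'll creep forward to contact.

>>> jog_arm:
  targets:
    - {"jaw": 50, "tx": 2, "ty": 0, "tz": 2, "rx": 0.003, "ry": 0.001, "rz": 0}
    - {"jaw": 50, "tx": 2, "ty": 0, "tz": 1, "rx": 0, "ry": 0, "rz": 0}
    - {"jaw": 50, "tx": 2, "ty": 0, "tz": 1, "rx": 0, "ry": 0, "rz": 0}
    - {"jaw": 50, "tx": 2, "ty": 0, "tz": 0, "rx": 0, "ry": 0, "rz": 0}
    - {"jaw": 50, "tx": 2, "ty": 0, "tz": 0, "rx": 0, "ry": 0, "rz": 0}
    - {"jaw": 50, "tx": 2, "ty": 0, "tz": 0, "rx": 0, "ry": 0, "rz": 0}
    - {"jaw": 50, "tx": 2, "ty": 0, "tz": 0, "rx": 0, "ry": 0, "rz": 0}
    - {"jaw": 50, "tx": 2, "ty": 0, "tz": 0, "rx": 0, "ry": 0, "rz": 0}
    - {"jaw": 50, "tx": 2, "ty": 0, "tz": 0, "rx": 0, "ry": 0, "rz": 0}
    - {"jaw": 50, "tx": 2, "ty": 0, "tz": 0, "rx": 0, "ry": 0, "rz": 0}
    - {"jaw": 50, "tx": 2, "ty": 0, "tz": 0, "rx": 0, "ry": 0, "rz": 0}
    - {"jaw": 50, "tx": 2, "ty": 0, "tz": 0, "rx": 0, "ry": 0, "rz": 0}

```text
time_s: 5.6
tcp_pos: [0.6182, -0.1336, 0.0244]
eef_rot: [0.003, 0.699, 0.716, 0.0]
force: [-1.2, -1.1, 4.3]
grip_width: 0.05
```

Run:
```python
from h import *
T,b=st()
d=cam('wrist');save(d,'w2.png',None,1)
T,b=st()
```

```text
t 5.6 bed tcp mm [-134.7   -2.7   24.4] grip 50.0 F [-1.1  1.3  4.3]
turn needed rxyz [0.005  0.0047 0.0004]
t 5.65 bed tcp mm [-134.4   -2.9   24.4] grip 49.9 F [-1.7  0.3  4.1]
turn needed rxyz [0.0054 0.0045 0.0006]
```

View pics/w2.png

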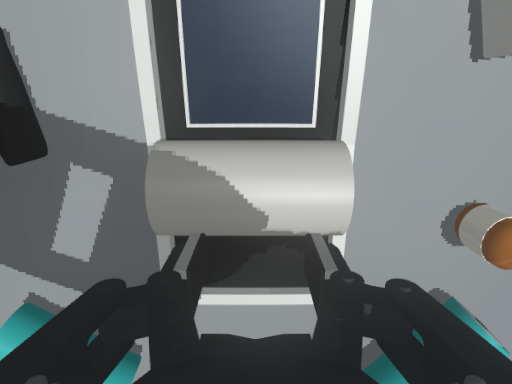

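The wrist view shows the tips at (190,238) and (320,238), just at the roller's rear edge. The roller is still square between the rails. There is a 4 N upward force, so I'll check the real tip height from the depth reading before going on.

Run:
```python
from h import *
d=cam('wrist')
def bed(P): return ((P-np.r_[O,0])@B*1e3).round(1)
px=[(190,238),(186,245),(182,262),(320,238),(325,255),(165,288),(345,288),(170,275),(338,275),(250,190),(250,160),(250,228),(250,265),(355,130),(160,150),(300,150)]
for p,q in zip(px,bed(depthpt(d,px))): print(p,q,d['color'][p[1],p[0]])
# lowest dark finger points
v,u=np.mgrid[225:384:1,60:450:1]; P=np.c_[u.ravel(),v.ravel()]; ok=d['range_z'][P[:,1],P[:,0]]>0
Q=bed(depthpt(d,P[ok])); 
m=(Q[:,2]>24)&(Q[:,2]<60)&(Q[:,0]<-115)&(Q[:,0]>-165)&(abs(Q[:,1])<90)
for y0 in range(-90,90,10):
    k=m&(Q[:,1]>=y0)&(Q[:,1]<y0+10)
    if k.sum()>3: print(y0,k.sum(),'zmin',Q[k,2].min(),'x range',Q[k,0].min(),Q[k,0].max())
st()
```

```text
(190, 238) [-123.7   26.8   60.7] [103 105 105]
(186, 245) [-123.8   27.3   67.5] [101 104 104]
(182, 262) [-124.1   25.9   81.7] [101 103 104]
(320, 238) [-122.8  -33.4   62.6] [114 116 117]
(325, 255) [-123.7  -32.7   76.9] [106 108 109]
(165, 288) [-122.9   27.4  101.2] [36 38 39]
(345, 288) [-122.4  -33.9  102.1] [44 46 46]
(170, 275) [-121.7   27.2   94.9] [38 39 40]
(338, 275) [-122.9  -33.8   93.3] [46 48 49]
(250, 190) [-100.5   -1.3   59.8] [216 217 212]
(250, 160) [-88.5  -1.2  52.1] [178 179 174]
(250, 228) [-120.4   -1.1   56.7] [120 121 117]
(250, 265) [-168.2   -0.4   10. ] [52 54 55]
(355, 130) [-77.7 -58.4  22.3] [221 225 222]
(160, 150) [-84.5  41.1  48. ] [120 120 117]
(300, 150) [-84.6 -24.7  47.7] [163 163 158]
-50 161 zmin 48.9 x range -128.2 -118.5
-40 242 zmin 49.1 x range -128.2 -118.3
-30 349 zmin 49.4 x range -146.0 -118.2
-20 229 zmin 49.0 x range -127.7 -118.0
-10 227 zmin 49.2 x range -127.6 -118.0
0 225 zmin 49.3 x range -127.5 -118.0
10 218 zmin 49.5 x range -127.5 -118.0
20 375 zmin 50.0 x range -145.5 -118.3
30 226 zmin 48.4 x range -128.4 -118.2
40 130 zmin 43.2 x range -130.5 -118.2
t 5.7 bed tcp mm [-134.5   -2.8   24.3] grip 50.0 F [-1.2  1.1  4.5]
turn needed rxyz [0.0053 0.0045 0.0006]
```

Run:
```python
from h import *
def bed(P): return ((P-np.r_[O,0])@B*1e3)
d=cam('wrist')
px=[(250,v) for v in range(142,238,3)]
Q=bed(depthpt(d,px)); 
from scipy.optimize import least_squares
g=Q[2:-3]
s=least_squares(lambda c:np.hypot(g[:,0]-c[0],g[:,2]-c[1])-25,[-105,37],loss='soft_l1'); print('roller fit x,z',s.x.round(1),abs(s.fun).max().round(2))
print('rays: rear/front edges');
d=cam('side')
# finger points in side view by depth
v,u=np.mgrid[150:300,200:345];P=np.c_[u.ravel(),v.ravel()];P=P[d['range_z'][P[:,1],P[:,0]]>0]
Q=bed(depthpt(d,P));
m=(Q[:,2]>24)&(Q[:,2]<95)&(Q[:,0]<-132)&(Q[:,0]>-160)&(abs(Q[:,1])<60)
for z0 in range(24,95,5):
    k=m&(Q[:,2]>=z0)&(Q[:,2]<z0+5)
    if k.any():print(z0,k.sum(),'x',np.percentile(Q[k,0],[5,50,95]).round(1),'y',np.unique((Q[k,1]/5).round()*5,return_counts=True))
save(d,'s2.png',(220,130,340,290),3.5)
st()
```

```text
roller fit x,z [-106.9   35.5] 1.09
rays: rear/front edges
24 22 x [-155.5 -145.  -137.7] y (array([-55., -50.,  50.,  55.]), array([6, 5, 3, 8]))
49 2 x [-138.1 -136.6 -135. ] y (array([-30.,  30.]), array([1, 1]))
54 10 x [-144.8 -142.9 -136.2] y (array([-30.,  25.,  30.,  35.]), array([6, 1, 2, 1]))
59 27 x [-145.3 -143.2 -133.5] y (array([-40., -35., -30., -25.,  25.,  30.,  35.]), array([ 2,  2, 11,  1,  6,  3,  2]))
64 23 x [-145.2 -141.2 -137. ] y (array([-40., -35., -30.,  25.,  30.,  35.]), array([3, 4, 7, 2, 4, 3]))
69 33 x [-145.3 -141.4 -138. ] y (array([-40., -35., -30., -25.,  25.,  30.,  35.]), array([3, 3, 7, 2, 6, 6, 6]))
74 31 x [-145.1 -140.9 -133.6] y (array([-40., -35., -30., -25.,  25.,  30.,  35.]), array([ 3,  2, 10,  1,  4,  5,  6]))
79 28 x [-144.9 -143.  -137.8] y (array([-40., -35., -30.,  20.,  25.,  30.,  35.]), array([3, 2, 8, 1, 4, 5, 5]))
84 23 x [-145.5 -143.6 -133.4] y (array([-35., -30., -25.,  25.,  30.,  35.]), array([ 1, 11,  2,  4,  2,  3]))
89 29 x [-145.3 -143.3 -132.5] y (array([-40., -35., -30., -25.,  25.,  30.,  35.,  40.]), array([ 1,  1, 14,  1,  5,  3,  3,  1]))
94 3 x [-144.4 -141.4 -137.7] y (array([-35., -30.]), array([1, 2]))
t 5.8 bed tcp mm [-134.8   -2.9   24.3] grip 49.9 F [-2.1  0.7  4.6]
turn needed rxyz [0.0055 0.0045 0.0003]
```

View pics/s2.png

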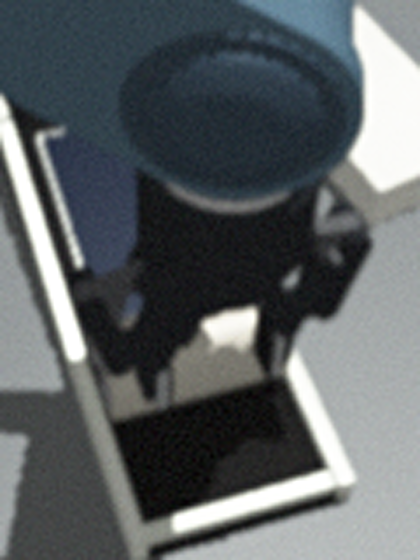

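The side crop shows the roller intact, with both fingertips (155,395) and (280,365) ending about 50–54 mm above the bench. That is far above the reported TCP of 24 mm. The tips are therefore resting on the upper rear of the roller (centre x = -107), which agrees with the wrist depth and the 4 N upward force. I'll lift slightly, back off, then go lower by camera height rather than TCP reading.

>>> jog_arm:
  targets:
    - {"jaw": 50, "tx": 0, "ty": 0, "tz": -4, "rx": 0, "ry": 0, "rz": 0}
    - {"jaw": 50, "tx": 0, "ty": -1, "tz": -4, "rx": 0.003, "ry": 0.002, "rz": 0}
    - {"jaw": 50, "tx": -7, "ty": -1, "tz": 0, "rx": 0, "ry": 0, "rz": 0}
    - {"jaw": 50, "tx": -7, "ty": 0, "tz": 0, "rx": 0, "ry": 0, "rz": 0}
    - {"jaw": 50, "tx": -4, "ty": 0, "tz": 0, "rx": 0, "ry": 0, "rz": 0}
    - {"jaw": 50, "tx": 0, "ty": 0, "tz": 0, "rx": 0, "ry": 0, "rz": 0}
    - {"jaw": 50, "tx": 0, "ty": 0, "tz": 0, "rx": 0, "ry": 0, "rz": 0}

```text
time_s: 6.38
tcp_pos: [0.6148, -0.1522, 0.0303]
eef_rot: [-0.001, 0.699, 0.715, 0.0]
force: [0.1, 0.2, -0.7]
grip_width: 0.0501
```

```bash
cat >> h.py <<'E'
from scipy.optimize import least_squares
def bed(P): return ((P-np.r_[O,0])@B*1e3)
def roller(d,us=(235,250,265)):
    px=[(u,v) for u in us for v in range(60,330,2)]; px=[p for p in px if d['range_z'][p[1],p[0]]>0]
    Q=bed(depthpt(d,px)); h0=np.interp(Q[:,0],[-195,-85,75,116],[12,12,34.5,27]); k=(Q[:,2]-h0>30)&(Q[:,2]-h0<55)&(abs(Q[:,1])<20); g=Q[k]
    s=least_squares(lambda c:np.hypot(g[:,0]-c[0],g[:,2]-c[1])-25,[g[:,0].mean(),g[:,2].mean()-20],loss='soft_l1')
    print('roller x,z',s.x.round(1),'n',len(g),'err',np.median(abs(s.fun)).round(2))
def tips():
    d=cam('side')
    v,u=np.mgrid[130:330,200:345];P=np.c_[u.ravel(),v.ravel()];P=P[d['range_z'][P[:,1],P[:,0]]>0];Q=bed(depthpt(d,P))
    b=B.T@(readout.get_state()['tcp_pos']-np.r_[O,0])*1e3
    m=(Q[:,2]<90)&(Q[:,0]<b[0]+4)&(Q[:,0]>b[0]-15)&(abs(abs(Q[:,1])-30)<11)&(Q[:,2]>np.interp(Q[:,0],[-85,75],[12,34.5])+7)
    print('tip z side',np.sort(Q[m,2])[:8].round(1)); return d
E
python3 - <<'E'
from h import *
st();tips();roller(cam('wrist'))
E
```

```text
t 6.38 bed tcp mm [-153.2    1.1   30.3] grip 50.1 F [ 0.2 -0.1 -0.7]
turn needed rxyz [-0.0008 -0.0017 -0.0014]
tip z side [60.5 60.5 60.6 62.3 62.3 62.5 62.7 62.9]
roller x,z [-106.2   35.5] n 139 err 0.38
```

>>> jog_arm:
  targets:
    - {"jaw": 50, "tx": 0, "ty": 0, "tz": 6, "rx": 0, "ry": 0, "rz": 0}
    - {"jaw": 50, "tx": 0, "ty": 0, "tz": 6, "rx": 0, "ry": 0, "rz": 0}
    - {"jaw": 50, "tx": 0, "ty": 0, "tz": 5, "rx": 0, "ry": 0, "rz": 0}
    - {"jaw": 50, "tx": 0, "ty": 0, "tz": 3, "rx": 0, "ry": 0, "rz": 0}
    - {"jaw": 50, "tx": 0, "ty": 0, "tz": 0, "rx": 0, "ry": 0, "rz": 0}
    - {"jaw": 50, "tx": 0, "ty": 0, "tz": 0, "rx": 0, "ry": 0, "rz": 0}

```text
time_s: 6.98
tcp_pos: [0.614, -0.1508, 0.0069]
eef_rot: [-0.002, 0.699, 0.715, -0.0]
force: [0.0, 0.7, 0.0]
grip_width: 0.0499
```

Run:
```python
from h import *
st();tips();roller(cam('wrist'))
```

```text
t 6.98 bed tcp mm [-151.8    1.9    6.9] grip 49.9 F [ 0.7 -0.   0. ]
turn needed rxyz [-0.0028 -0.0028 -0.0001]
tip z side [35.6 36.1 36.9 37.3 37.8 38.2 38.4 39. ]
roller x,z [-106.2   35.5] n 162 err 0.36
```

>>> jog_arm:
  targets:
    - {"jaw": 50, "tx": 0, "ty": 0, "tz": 4, "rx": -0.003, "ry": -0.003, "rz": 0}
    - {"jaw": 50, "tx": 0, "ty": 1, "tz": 3, "rx": 0, "ry": 0, "rz": 0}
    - {"jaw": 50, "tx": 0, "ty": 0, "tz": 2, "rx": 0, "ry": 0, "rz": 0}
    - {"jaw": 50, "tx": 0, "ty": 0, "tz": 0, "rx": 0, "ry": 0, "rz": 0}
    - {"jaw": 50, "tx": 0, "ty": 0, "tz": 0, "rx": 0, "ry": 0, "rz": 0}

```text
time_s: 7.5
tcp_pos: [0.6159, -0.1511, -0.0019]
eef_rot: [0.001, 0.699, 0.715, 0.0]
force: [0.1, 0.3, -1.0]
grip_width: 0.0499
```

Run:
```python
from h import *
st();save(tips(),'s3.png',(220,130,340,290),3.5);roller(cam('wrist'))
```

```text
t 7.5 bed tcp mm [-1.521e+02 -1.000e-01 -1.900e+00] grip 49.9 F [ 0.3 -0.2 -1. ]
turn needed rxyz [ 0.0025  0.0014 -0.0001]
tip z side [27.8 28.1 28.9 29.1 30.4 30.7 30.8 31.3]
roller x,z [-106.3   35.4] n 173 err 0.34
```

View pics/s3.png

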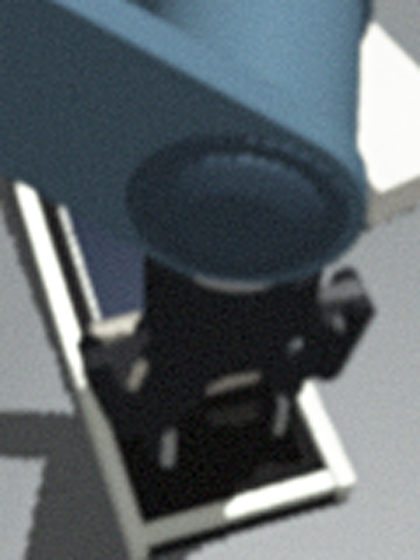

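Side crop: the tips at (168,455) and (282,425) are now about 27 mm above the bench, 10 mm below the roller's centre, and free. I'll creep forward.

>>> jog_arm:
  targets:
    - {"jaw": 50, "tx": 2, "ty": 0, "tz": 1, "rx": 0.002, "ry": 0.001, "rz": 0}
    - {"jaw": 50, "tx": 2, "ty": 0, "tz": 0, "rx": 0, "ry": 0, "rz": 0}
    - {"jaw": 50, "tx": 2, "ty": 0, "tz": 0, "rx": 0, "ry": 0, "rz": 0}
    - {"jaw": 50, "tx": 2, "ty": 0, "tz": 0, "rx": 0, "ry": 0, "rz": 0}
    - {"jaw": 50, "tx": 2, "ty": 0, "tz": 0, "rx": 0, "ry": 0, "rz": 0}
    - {"jaw": 50, "tx": 2, "ty": 0, "tz": 0, "rx": 0, "ry": 0, "rz": 0}
    - {"jaw": 50, "tx": 2, "ty": 0, "tz": 0, "rx": 0, "ry": 0, "rz": 0}
    - {"jaw": 50, "tx": 2, "ty": 0, "tz": 0, "rx": 0, "ry": 0, "rz": 0}
    - {"jaw": 50, "tx": 2, "ty": 0, "tz": 0, "rx": 0, "ry": 0, "rz": 0}
    - {"jaw": 50, "tx": 2, "ty": 0, "tz": 0, "rx": 0, "ry": 0, "rz": 0}
    - {"jaw": 50, "tx": 2, "ty": 0, "tz": 0, "rx": 0, "ry": 0, "rz": 0}
    - {"jaw": 50, "tx": 2, "ty": 0, "tz": 0, "rx": 0, "ry": 0, "rz": 0}

```text
time_s: 8.6
tcp_pos: [0.6158, -0.1248, -0.0022]
eef_rot: [0.001, 0.699, 0.715, 0.0]
force: [-0.0, -0.1, -0.2]
grip_width: 0.05
```

Run:
```python
from h import *
st();tips();roller(cam('wrist'));st()
```

```text
t 8.6 bed tcp mm [-125.8   -0.6   -2.2] grip 50.0 F [-0.1  0.  -0.2]
turn needed rxyz [ 0.0016  0.0009 -0.0001]
tip z side [26.6 27.9 29.4 30.7 31.1 31.2 31.4 31.4]
roller x,z [-89.4  35.4] n 162 err 0.37
t 8.7 bed tcp mm [-125.7   -0.5   -2.3] grip 50.1 F [-0.4 -0.3  0.2]
turn needed rxyz [0.0013 0.0007 0.0003]
```

Contact works: the roller is at x = -89, 36 mm ahead of the TCP. Next is up the slope, with 0.14 mm of rise per mm forward.

>>> jog_arm:
  targets:
    - {"jaw": 50, "tx": 3, "ty": 0, "tz": 0, "rx": 0, "ry": 0, "rz": 0}
    - {"jaw": 50, "tx": 3, "ty": 0, "tz": -0.4, "rx": 0, "ry": 0, "rz": 0}
    - {"jaw": 50, "tx": 3, "ty": 0, "tz": -0.4, "rx": 0, "ry": 0, "rz": 0}
    - {"jaw": 50, "tx": 3, "ty": 0, "tz": -0.4, "rx": 0, "ry": 0, "rz": 0}
    - {"jaw": 50, "tx": 3, "ty": 0, "tz": -0.4, "rx": 0, "ry": 0, "rz": 0}
    - {"jaw": 50, "tx": 3, "ty": 0, "tz": -0.4, "rx": 0, "ry": 0, "rz": 0}
    - {"jaw": 50, "tx": 3, "ty": 0, "tz": -0.4, "rx": 0, "ry": 0, "rz": 0}
    - {"jaw": 50, "tx": 3, "ty": 0, "tz": -0.4, "rx": 0, "ry": 0, "rz": 0}
    - {"jaw": 50, "tx": 3, "ty": 0, "tz": -0.4, "rx": 0, "ry": 0, "rz": 0}
    - {"jaw": 50, "tx": 3, "ty": 0, "tz": -0.4, "rx": 0, "ry": 0, "rz": 0}
    - {"jaw": 50, "tx": 3, "ty": 0, "tz": -0.4, "rx": 0, "ry": 0, "rz": 0}
    - {"jaw": 50, "tx": 3, "ty": 0, "tz": -0.4, "rx": 0, "ry": 0, "rz": 0}

```text
time_s: 9.7
tcp_pos: [0.6157, -0.0866, 0.0035]
eef_rot: [0.002, 0.699, 0.715, 0.0]
force: [0.1, -1.4, 0.9]
grip_width: 0.05
```

Run:
```python
from h import *
st();tips();roller(cam('wrist'));st()
```

```text
t 9.7 bed tcp mm [-87.7  -1.4   3.5] grip 50.0 F [-1.4 -0.1  0.9]
turn needed rxyz [ 0.0034  0.0032 -0.0001]
tip z side [32.1 33.1 35.3 35.5 35.8 36.  36.6 36.6]
roller x,z [-51.2  40.5] n 161 err 0.31
t 9.8 bed tcp mm [-87.2  -1.2   3.4] grip 49.9 F [-1.6 -0.3 -0.2]
turn needed rxyz [0.0031 0.0026 0.0003]
```

>>> jog_arm:
  targets:
    - {"jaw": 50, "tx": 3, "ty": -0.5, "tz": -0.4, "rx": 0.002, "ry": 0.002, "rz": 0}
    - {"jaw": 50, "tx": 3, "ty": -0.5, "tz": -0.4, "rx": 0, "ry": 0, "rz": 0}
    - {"jaw": 50, "tx": 3, "ty": 0, "tz": -0.4, "rx": 0, "ry": 0, "rz": 0}
    - {"jaw": 50, "tx": 3, "ty": 0, "tz": -0.4, "rx": 0, "ry": 0, "rz": 0}
    - {"jaw": 50, "tx": 3, "ty": 0, "tz": -0.4, "rx": 0, "ry": 0, "rz": 0}
    - {"jaw": 50, "tx": 3, "ty": 0, "tz": -0.4, "rx": 0, "ry": 0, "rz": 0}
    - {"jaw": 50, "tx": 3, "ty": 0, "tz": -0.4, "rx": 0, "ry": 0, "rz": 0}
    - {"jaw": 50, "tx": 3, "ty": 0, "tz": -0.4, "rx": 0, "ry": 0, "rz": 0}
    - {"jaw": 50, "tx": 3, "ty": 0, "tz": -0.4, "rx": 0, "ry": 0, "rz": 0}
    - {"jaw": 50, "tx": 3, "ty": 0, "tz": -0.4, "rx": 0, "ry": 0, "rz": 0}
    - {"jaw": 50, "tx": 3, "ty": 0, "tz": -0.4, "rx": 0, "ry": 0, "rz": 0}
    - {"jaw": 50, "tx": 3, "ty": 0, "tz": -0.4, "rx": 0, "ry": 0, "rz": 0}
    - {"jaw": 50, "tx": 3, "ty": 0, "tz": -0.4, "rx": 0, "ry": 0, "rz": 0}
    - {"jaw": 50, "tx": 3, "ty": 0, "tz": -0.4, "rx": 0, "ry": 0, "rz": 0}
    - {"jaw": 50, "tx": 3, "ty": 0, "tz": -0.4, "rx": 0, "ry": 0, "rz": 0}
    - {"jaw": 50, "tx": 3, "ty": 0, "tz": -0.4, "rx": 0, "ry": 0, "rz": 0}
    - {"jaw": 50, "tx": 3, "ty": 0, "tz": -0.4, "rx": 0, "ry": 0, "rz": 0}
    - {"jaw": 50, "tx": 3, "ty": 0, "tz": -0.4, "rx": 0, "ry": 0, "rz": 0}

```text
time_s: 11.3
tcp_pos: [0.613, -0.0272, 0.0113]
eef_rot: [0.001, 0.699, 0.715, -0.0]
force: [0.1, -0.6, 0.7]
grip_width: 0.0501
```

Run:
```python
from h import *
st();tips();roller(cam('wrist'));st()
```

```text
t 11.3 bed tcp mm [-28.2  -0.   11.3] grip 50.1 F [-0.6 -0.1  0.7]
turn needed rxyz [ 0.0007  0.0009 -0.0001]
tip z side [39.4 39.6 40.9 41.7 41.8 42.2 43.8 43.8]
roller x,z [ 8.1 48.8] n 163 err 0.31
t 11.4 bed tcp mm [-27.8   0.1  11.2] grip 49.7 F [-1.3  0.3 -0. ]
turn needed rxyz [0.0006 0.0005 0.0004]
```

>>> jog_arm:
  targets:
    - {"jaw": 50, "tx": 3, "ty": 0, "tz": -0.4, "rx": 0, "ry": 0, "rz": 0}
    - {"jaw": 50, "tx": 3, "ty": 0, "tz": -0.4, "rx": 0, "ry": 0, "rz": 0}
    - {"jaw": 50, "tx": 3, "ty": 0, "tz": -0.4, "rx": 0, "ry": 0, "rz": 0}
    - {"jaw": 50, "tx": 3, "ty": 0, "tz": -0.4, "rx": 0, "ry": 0, "rz": 0}
    - {"jaw": 50, "tx": 3, "ty": 0, "tz": -0.4, "rx": 0, "ry": 0, "rz": 0}
    - {"jaw": 50, "tx": 3, "ty": 0, "tz": -0.4, "rx": 0, "ry": 0, "rz": 0}
    - {"jaw": 50, "tx": 3, "ty": 0, "tz": -0.4, "rx": 0, "ry": 0, "rz": 0}
    - {"jaw": 50, "tx": 3, "ty": 0, "tz": -0.4, "rx": 0, "ry": 0, "rz": 0}
    - {"jaw": 50, "tx": 3, "ty": 0, "tz": -0.4, "rx": 0, "ry": 0, "rz": 0}
    - {"jaw": 50, "tx": 3, "ty": 0, "tz": -0.4, "rx": 0, "ry": 0, "rz": 0}
    - {"jaw": 50, "tx": 3, "ty": 0, "tz": -0.4, "rx": 0, "ry": 0, "rz": 0}
    - {"jaw": 50, "tx": 3, "ty": 0, "tz": -0.4, "rx": 0, "ry": 0, "rz": 0}
    - {"jaw": 50, "tx": 3, "ty": 0, "tz": -0.4, "rx": 0, "ry": 0, "rz": 0}
    - {"jaw": 50, "tx": 2, "ty": 0, "tz": -0.3, "rx": 0, "ry": 0, "rz": 0}
    - {"jaw": 50, "tx": 2, "ty": 0, "tz": -0.3, "rx": 0, "ry": 0, "rz": 0}
    - {"jaw": 50, "tx": 1.5, "ty": 0, "tz": -0.2, "rx": 0, "ry": 0, "rz": 0}

```text
time_s: 12.73
tcp_pos: [0.6116, 0.0221, 0.0177]
eef_rot: [0.0, 0.699, 0.715, -0.0]
force: [-0.1, -1.2, -0.1]
grip_width: 0.0503
```

Run:
```python
from h import *
st();tips();roller(cam('wrist'));st()
```

```text
t 12.73 bed tcp mm [21.1  0.2 17.7] grip 50.3 F [-1.2  0.2 -0.1]
turn needed rxyz [0.0003 0.0009 0.0002]
tip z side [46.8 47.  48.5 48.6 49.4 49.6 49.7 49.8]
roller x,z [56.6 55.7] n 162 err 0.34
t 12.83 bed tcp mm [21.2  0.3 17.6] grip 50.0 F [-0.8 -0.4 -0.4]
turn needed rxyz [0.0002 0.0006 0.0004]
```

>>> jog_arm:
  targets:
    - {"jaw": 50, "tx": 1.5, "ty": 0, "tz": -0.2, "rx": 0, "ry": 0, "rz": 0}
    - {"jaw": 50, "tx": 1.5, "ty": 0, "tz": -0.2, "rx": 0, "ry": 0, "rz": 0}
    - {"jaw": 50, "tx": 1.5, "ty": 0, "tz": -0.2, "rx": 0, "ry": 0, "rz": 0}
    - {"jaw": 50, "tx": 1.5, "ty": 0, "tz": 0, "rx": 0, "ry": 0, "rz": 0}
    - {"jaw": 50, "tx": 1.5, "ty": 0, "tz": 0, "rx": 0, "ry": 0, "rz": 0}
    - {"jaw": 50, "tx": 1.5, "ty": 0, "tz": 0, "rx": 0, "ry": 0, "rz": 0}
    - {"jaw": 50, "tx": 1.5, "ty": 0, "tz": 0, "rx": 0, "ry": 0, "rz": 0}
    - {"jaw": 50, "tx": 1.5, "ty": 0, "tz": 0, "rx": 0, "ry": 0, "rz": 0}
    - {"jaw": 50, "tx": 1.5, "ty": 0, "tz": 0, "rx": 0, "ry": 0, "rz": 0}
    - {"jaw": 50, "tx": 1.5, "ty": 0, "tz": 0, "rx": 0, "ry": 0, "rz": 0}
    - {"jaw": 50, "tx": 1.5, "ty": 0, "tz": 0, "rx": 0, "ry": 0, "rz": 0}
    - {"jaw": 50, "tx": 1.5, "ty": 0, "tz": 0, "rx": 0, "ry": 0, "rz": 0}
    - {"jaw": 50, "tx": 1.5, "ty": 0, "tz": 0, "rx": 0, "ry": 0, "rz": 0}
    - {"jaw": 50, "tx": 1.5, "ty": 0, "tz": 0, "rx": 0, "ry": 0, "rz": 0}
    - {"jaw": 50, "tx": 1.5, "ty": 0, "tz": 0, "rx": 0, "ry": 0, "rz": 0}
    - {"jaw": 50, "tx": 1.5, "ty": 0, "tz": 0, "rx": 0, "ry": 0, "rz": 0}

```text
time_s: 14.17
tcp_pos: [0.6102, 0.049, 0.0176]
eef_rot: [-0.001, 0.699, 0.715, -0.0]
force: [-0.0, 0.8, 0.5]
grip_width: 0.05
```

Run:
```python
from h import *
st();roller(cam('wrist'));st()
```

```text
t 14.17 bed tcp mm [48.1  1.  17.6] grip 50.0 F [ 0.8 -0.   0.5]
turn needed rxyz [-0.0013 -0.0006 -0.0005]
roller x,z [91.9 55.3] n 232 err 1.07
t 14.22 bed tcp mm [48.4  1.  17.6] grip 49.8 F [-0.5  0.3  0.7]
turn needed rxyz [-0.0013 -0.0008 -0.0003]
```

The roller has tipped over and reads x ≈ 92, z ≈ 55.3, or about 57 after the 1.5 mm low bias seen all along. There is a gap of about 7 mm to the fingers, so I'll back off and rise.

>>> jog_arm:
  targets:
    - {"jaw": 50, "tx": -5, "ty": 0, "tz": 0, "rx": 0, "ry": 0, "rz": 0}
    - {"jaw": 50, "tx": -10, "ty": 0, "tz": -4, "rx": 0, "ry": 0, "rz": 0}
    - {"jaw": 50, "tx": -10, "ty": 0, "tz": -8, "rx": 0, "ry": 0, "rz": 0}
    - {"jaw": 50, "tx": -10, "ty": 0, "tz": -15, "rx": 0, "ry": 0, "rz": 0}
    - {"jaw": 50, "tx": -10, "ty": 0, "tz": -20, "rx": 0, "ry": 0, "rz": 0}
    - {"jaw": 50, "tx": -10, "ty": 0, "tz": -25, "rx": 0, "ry": 0, "rz": 0}
    - {"jaw": 50, "tx": -5, "ty": 0, "tz": -20, "rx": 0, "ry": 0, "rz": 0}
    - {"jaw": 50, "tx": 0, "ty": 0, "tz": -10, "rx": 0, "ry": 0, "rz": 0}
    - {"jaw": 50, "tx": 0, "ty": 0, "tz": 0, "rx": 0, "ry": 0, "rz": 0}
    - {"jaw": 50, "tx": 0, "ty": 0, "tz": 0, "rx": 0, "ry": 0, "rz": 0}
    - {"jaw": 50, "tx": 0, "ty": 0, "tz": 0, "rx": 0, "ry": 0, "rz": 0}

```text
time_s: 15.13
tcp_pos: [0.6112, -0.0215, 0.1269]
eef_rot: [-0.0, 0.7, 0.714, -0.001]
force: [-1.3, 0.4, 0.3]
grip_width: 0.05
```

Run:
```python
from h import *
st();d=cam('wrist')
for us in((205,),(235,250,265),(295,)): roller(d,us)
save(d,'wf.png');st()
```

```text
t 15.13 bed tcp mm [-22.5   1.6 126.9] grip 50.0 F [0.5 1.3 0.3]
turn needed rxyz [-0.0012  0.0009 -0.0049]h.py:34: RuntimeWarning: Mean of empty slice.
  s=least_squares(lambda c:np.hypot(g[:,0]-c[0],g[:,2]-c[1])-25,[g[:,0].mean(),g[:,2].mean()-20],loss='soft_l1')
  ret = ret.dtype.type(ret / rcount)
Traceback (most recent call last):
  File "h.py", line 34, in roller
    s=least_squares(lambda c:np.hypot(g[:,0]-c[0],g[:,2]-c[1])-25,[g[:,0].mean(),g[:,2].mean()-20],loss='soft_l1')
ValueError: Initial guess is outside of provided bounds
```

```bash
sed -i 's/range(60,330,2)/range(1,330,1)/; s/Q\[:,2\]-h0<55/Q[:,2]-h0<55)\&(Q[:,0]<108/; s/abs(Q\[:,1\])<20/abs(Q[:,1])<45/' h.py
python3 - <<'E'
from h import *
st();d=cam('wrist');save(d,'wf.png')
for us in((215,),(235,250,265),(285,)):
    try: roller(d,us)
    except Exception as e: print(us,str(e)[:50])
E
```

```text
t 15.18 bed tcp mm [-22.3   1.9 126.4] grip 50.1 F [ 0.2 -0.5 -0.2]
turn needed rxyz [-0.0021  0.0007 -0.0046]
roller x,z [90.4 55.4] n 66 err 0.41
roller x,z [90.5 55.5] n 203 err 0.35
roller x,z [90.5 55.3] n 66 err 0.47
```

View pics/wf.png

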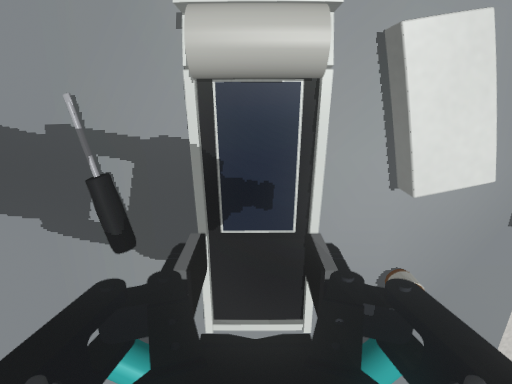

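The wrist view shows the roller at (258,42), lying square against the stop bar at the top edge. The fingers are well clear, and the carton and screwdriver are where they were. The fit gives x = 90.5 at all three columns, so it is home and straight. I'll hand it in.

```bash
python3 -c "
from h import *
job_done()"
```

```text
the job is handed in; nothing more can be done
```

The roller is home in the top rest against the stop bar, and I handed the job in at about 15 s of the 40 s allowed. I pushed it up the slope over the phone with two parted fingertips, and it tipped over the crest by itself. Then I backed the gripper off and raised it clear.

**Last checks:**
- **Roller position:** its centre fitted at bed x = 90.4–90.5 mm at three places along its length, so it lies straight. Its height read 55.4 mm, or about 57 mm after correcting the 1.5 mm low bias the depth fit showed throughout.
- **Contact:** force readings were near zero and nothing was touching the robot.
- **Bystanders:** the carton and screwdriver looked untouched by eye. The vial was mostly hidden behind the gripper in the last picture. The gripper never went near it, but I did not measure any of the three again.

**What disagreed:** the cameras showed the open fingertips about 28 mm above the reported TCP height. On the first approach they therefore rested on the roller's upper rear with about 4 N. I lifted, backed off and used camera heights from then on. Only a few millimetres of roller movement came from that contact.

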